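# Tighten two spoke nuts of a cart wheel with the spoke key

### The job

On the cart wheel, use the spoke key from its wooden stand to tighten the first nut clockwise of the steel joint plate by one quarter turn, and after it the next nut clockwise by two quarter turns. Set the key right down over each nut, bear on the wheel only with the key and only lightly, turn clockwise as seen from above, and finally let go with the key standing fully down on the second nut. Do not disturb the plane, the mallet or the chisel.

Things in the scene. Friction and masses are not known exactly. Their poses are not given: they have to be found in the camera images.
- wheel: cart wheel lying flat and fixed, 300 mm across; origin on the bench under its axis, z up. Eight wooden spokes, rim 46 mm wide with its top at 60 mm, hub 76 mm across and 92 mm high. Eight square nuts on the rim, one at each spoke's end, 45 degrees apart on a circle of 125 mm radius; the six not listed below are tight and stay as they are. The first nut lies on the wheel's +x
- joint_plate (a point): steel joint plate, 40 x 30 x 3 mm with two rivets, flat on the wooden rim between two nuts; point at the middle of its top, 125 mm from the wheel's axis, 63 mm above the bench. The first nut clockwise of it (seen from above) is 22.5 degrees on about the wheel's axis, the second 67.5 degrees
- place1 (a point): nominal place of the first nut on the rim, level with the top of its washer, 62 mm above the bench; x points along the spoke, away from the hub, z up. Hand-bored: the nut itself stands 3 to 6 mm off this point to one side or another (at most 4.5 mm along the spoke or across it) and up to 0.2 rad askew to the spoke, which only feeling (or a close look) can tell
- place2 (a point): nominal place of the second nut, 96 mm from the first; axes as the wheel's (the spoke runs 45 degrees clockwise of x); the second nut's own offset and skew are as uncertain
- nut1 (a joint): turn of the first nut in rad, 0 at start, growing clockwise seen from above (tightening); quarter turn 1.57. Friction about 0.05 N m; it stays. The nut is 14 mm square, its sides 14 mm high, then a cone of 14 to 8 mm over 3 mm, on a fixed washer 38 mm across. Contact of the key with wheel, nut or washer above 25 N (all contacts added) spoils it: come down at under 15 mm/s and keep pushes, sideways too, under 6 N
- nut2 (a joint): the same for the second nut
- key_wing (a point): centre of the dark wooden wing, the grip of the spoke key: 50 mm long (along the key's x), 18 mm thick (y), 30 mm high; z up along the key. 77 mm above the socket's mouth, the key 92 mm high in all. Under the wing is a steel shank 12 mm thick and 36 mm long, then a steel square socket 24 mm wide outside (31 mm at its flared mouth) and 26 mm high. Key about 0.2 kg (varies)
- key_mouth (a point): middle of the open lower end of the key's socket, axes as the key's. The square opening is 26 mm wide at the mouth, narrows to a 16 mm throat 6 mm up (which guides it over a nut), is 17 mm above that and 20 mm deep: 1 mm of room each side of a nut, so some 0.14 rad of free play each way. Its sides lie along the key's x and y: it fits a nut in any of four ways, a quarter turn apart
- stand: pale wooden block, 75 x 75 x 30 mm, fixed to the bench, with a square pocket 36 mm wide and 22 mm deep in which the key stands upright at the start, its wing about along the block's x; origin under the middle of the block, z up
- plane: wooden hand plane standing near the wheel, 160 x 60 mm (x, y) and 85 mm high, bystander; origin in the middle of its sole
- mallet: round wooden mallet standing on its head beyond the wheel, 76 mm thick and 175 mm high, bystander; origin under its middle
- chisel: chisel lying beyond the wheel, 230 mm long along its x and 22 mm high, bystander; origin on the bench under its middle
Not all that is in view belongs to the job. There is more than one size of the part that bears key_wing; the job needs the middle-sized.

How it is judged:
On the way, in this order (a step that is already met when the one before it is completed fails the run):
1. the key is set right down over the first nut (horizontal distance between key_mouth and place1 below 0.01 m and height (world z) of key_mouth below 0.066 m and angle between key_mouth's own z axis and vertical below 0.12 rad), for 0.1 s.
2. the first nut is turned one quarter turn with the key on it, the second not yet (all of step 1 and value of joint nut1 between 1.22 and 1.92 rad and value of joint nut2 below 0.3 rad), for 0.1 s.
3. the key is set right down over the second nut (horizontal distance between key_mouth and place2 below 0.01 m and height (world z) of key_mouth below 0.066 m and angle between key_mouth's own z axis and vertical below 0.12 rad), for 0.1 s.
4. the second nut is turned two quarter turns with the key on it (all of step 3 and value of joint nut2 between 2.79 and 3.49 rad), for 0.1 s.
At the end, for the whole second after the job is handed in: First nut 1.57 rad and second nut 3.14 rad clockwise from their starts, each within 0.35 rad (20 degrees); the key stands released, at rest and upright (within 7 degrees) on the second nut, its mouth within 4 mm of the washer (below 66 mm above the bench) (all of step 4 and value of joint nut1 between 1.22 and 1.92 rad and linear speed of key below 0.01 m/s and contact force between the fingers and key below 0.1 N); the robot touches nothing.
It fails at once if the key bears on the wheel, its nuts or washers with more than 25 N (contact force between key and wheel above 25 N).
It fails at once if the robot itself pushes on the wheel or its nuts (contact force between any of the arm, the fingers and wheel above 3 N).
It fails at once if a nut is turned well past its count, or loosened by over 0.35 rad (value of joint nut1 above 2 rad or value of joint nut2 above 3.57 rad or value of joint any of nut1, nut2 below -0.35 rad).
It fails at once if the second nut is turned before the first (value of joint nut2 above 0.3 rad and value of joint nut1 below 1.2 rad).
It fails at once if the plane, mallet or chisel is moved over 30 mm (distance of any of plane, mallet, chisel from where it was at the start of the episode above 0.03 m).
It also fails if it takes over 72 s, if anything falls off the work surface, if the arm or the gripper's body presses on something with over 40 N, if the wrist force passes 120 N, or if a joint passes its speed limit or range.

### The arm

A 6-joint arm with a two-finger parallel gripper is mounted at the origin on the work surface. World frame = base frame: x ahead of the robot, y to its left, z up, the work surface at z = 0. Lengths are in m, angles in rad, forces in N, time in s.
With the tool pointing down it reaches from about 0.4 to 0.825 m from the base axis. Payload 7 kg.
Tool frame: the origin (TCP) lies at the centre of the arm's flange, where the gripper is bolted on; the fingertips stand 178 mm ahead of it and the grasp point (between the pads) lies 159 mm ahead of it; z points along the fingers, y is the direction in which the jaws open and shut (so a half turn about z gives the same grasp; the last joint's range is limited). The gripper opens to 88 mm and grips with 3 to 60 N. Pads are 19 mm wide; open, the fingers measure 130 mm over their backs; the gripper's body (78 mm by 193 mm) begins 47 mm behind the grasp point.
Start: joints at [-0.812, 0.359, 0.012, 0, -1.224, -0.288], TCP at [0.306, -0.602, 0.405] pointing down, gripper open.
Joint ranges: [-3.07, 3.07], [-1.43, 2.12], [-1.02, 1.25], [-3.03, 1.67], [-3.05, -0], [-3.03, 3.03]. Speed limits (rad/s): [2.39, 2.39, 3.01, 3.14, 3.14, 3.14].

### API

Orientations are given as [roll, pitch, yaw] about the fixed x, y, z axes, in that order (R = Rz(yaw) Ry(pitch) Rx(roll)).
In Python, from station import * gives the robot as it stands.
- The arm moves only by the tool send_rows, never from a script. Its argument "motion" is a list of rows, each an object with "offset": the shift along the tool's x, y, z in cm, a list of three; "turn": the turn about the tool's z in degrees. In form: [{"offset": [x, y, z], "turn": turn}, ...]. A call has 1 to 8 rows; each row is the pose to reach, as a shift and turn from the pose commanded when the call began, along the tool's axes at that moment; what a row does not reach only later rows make up. A row lasts 1/10 s, in which the tool goes at most 50 mm and 8.59 degrees, less where a joint would pass 70% of its speed; a pose out of reach is approached as far as the arm can. A call with a gripper value outside its range is refused whole. "hand" is the opening, from -1 (shut) to 1 (fully open), set as the call begins (left out, the last holds). The fingers move at their own pace and stop on an object; "squeeze" is the grip in N (left out, the last holds). Time passes only in rows, so rows that repeat a pose let the fingers close. It gives the time, the measured TCP pose, the force and the opening at its end, in the units of the state.
- get_state(): the state, without advancing time (a new reading comes with each control period).
- grab_frame(name): name is "scene" or "top"; returns a dict with "frame" (384x512x3 uint8, blue, green, red), "range_z" (384x512 float32, m along the optical axis (not along the pixel's ray), 0 where there is no reading), "vertical_fov" (degrees; the focal length in pixels is half the picture's height over the tangent of half this angle, whatever the lens; pixels are square), "cx", "cy" (the principal point, pixels), "cam_to_world" (4x4, takes a point from camera to world coordinates). Camera axes: x right, y up, looking along -z (the intrinsics and any distortion apply to the point x, -y, -z); pixel columns grow to the right and rows downward; lengths in m; the calibration is good to about 2 mm. A picture is of the moment at which its call begins.
- job_done(): hands the job in, once; it reports no verdict.
The state is a dict: "t": time; "q": joint angles; "qd": joint speeds; "joint_efforts": joint torques, N m; "eef_pos": TCP position; "ee_rot": TCP orientation; "force": force on the tool from outside, world axes, zero at the start; "moment": the same for the moment, N m; "width": finger opening in m.
Only numpy, scipy, OpenCV 4.12 (cv2) and the standard library are available. Lean on these libraries where they do the work, as an engineer would, in place of code of your own. Each camera call takes 0.05 s, during which the arm holds its last target. There are 200 camera calls.

## Working session

There is one attempt and no reset: what is moved stays moved. The work goes in short steps, Python scripts to look and compute and a tool call to move; the robot and the scene stay as the last step left them, time stands still between calls to the robot, and variables do not carry over. Pictures are saved under pics/ and viewed, about 8 in all and at most 12, crops included, and the job is handed in when it is done.

Besides the shell and the picture viewer there is one more tool, called after "Call:" as name([rows], argument=value, ...), one row to a line, values as JSON. send_rows: Moves the arm, as the interface text tells. Its arguments: {"type":"object","properties":{"motion":{"type":"array"},"hand":{"type":"number"},"squeeze":{"type":"number"}},"required":["motion"]}

```bash
mkdir -p pics; python3 - <<'E'
from station import *
import cv2,numpy as np
for n in("top","scene"):
    f=grab_frame(n); np.savez(n+"0.npz",**f)
    cv2.imwrite(f"pics/{n}0.png",cv2.resize(f["frame"],(800,600),interpolation=cv2.INTER_CUBIC))
    print(n,{k:(v.shape if k in("frame","range_z") else v) for k,v in f.items()})
s=get_state();print(s)
E
```

```text
top {'frame': (384, 512, 3), 'range_z': (384, 512), 'vertical_fov': 51.820357401858594, 'cx': 255.71855331872746, 'cy': 198.9274190951643, 'cam_to_world': array([[ 0.02459111,  0.99481553, -0.09867799,  0.43390096],
       [-0.99957193,  0.026033  ,  0.01335097,  0.06127597],
       [ 0.01585064,  0.09830743,  0.99502985,  1.16414832],
       [ 0.        ,  0.        ,  0.        ,  1.        ]])}
scene {'frame': (384, 512, 3), 'range_z': (384, 512), 'vertical_fov': 55.90963869995277, 'cx': 260.45744746753627, 'cy': 189.77722472254143, 'cam_to_world': array([[-0.59358087, -0.54061715,  0.59615003,  1.19608601],
       [ 0.80469424, -0.38825405,  0.44913914,  0.53045719],
       [-0.01135466,  0.7463189 ,  0.66549168,  0.79109206],
       [ 0.        ,  0.        ,  0.        ,  1.        ]])}
{'t': 0.1, 'q': array([-8.11892308e-01,  3.59340100e-01,  1.11604226e-02, -2.80744757e-04,
       -1.22412036e+00, -2.88121109e-01]), 'qd': array([ 0.00144919, -0.0024478 ,  0.0020002 ,  0.00124688, -0.0016489 ,
       -0.00116563]), 'joint_efforts': array([-7.56592272e-04, -5.84164882e+01,  2.93753207e+01,  7.01548755e+00,
        1.02256119e-02, -6.31025455e-05]), 'eef_pos': array([ 0.30610131, -0.60141756,  0.40380945]), 'ee_rot': array([ 3.14007592e+00, -1.74265317e-04, -2.67090520e+00]), 'force': array([ 0.1828116 , -0.11990022, -0.32758035]), 'moment': array([ 0.0174341 , -0.01550057, -0.05278296]), 'width': 0.08756607267464486}
```

View pics/top0.png

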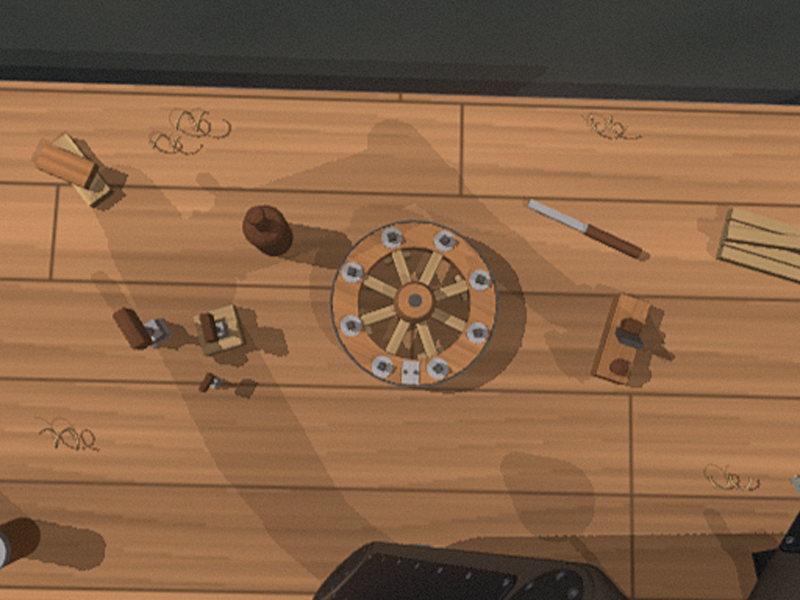

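View pics/scene0.png

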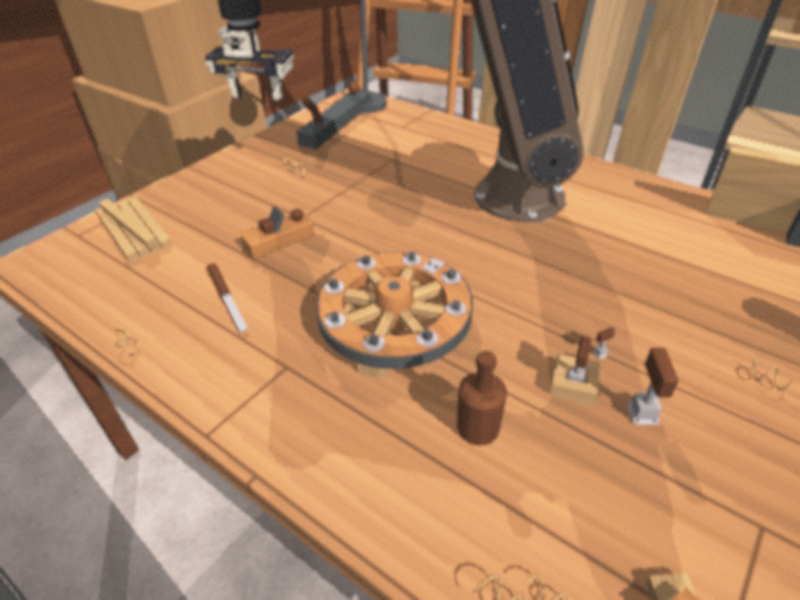

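Wheel at (414,301) in the 800×600 top view; the steel plate is at (410,372). Clockwise from above is clockwise in the picture, so nut 1 is at (382,366) and nut 2 at (351,325). There are three keys: large (140,328), middle in the wooden stand (215,328) and small (212,382). The one in the stand is the middle-sized one. I'll measure these and check with a crop.

```bash
cat > h.py <<'E'
import cv2,numpy as np
def ray(f,u,v,z):
    "pixel(s) -> world point on plane z"
    F=192/np.tan(np.radians(f["vertical_fov"])/2); u=np.atleast_1d(u).astype(float);v=np.atleast_1d(v).astype(float)
    d=np.c_[(u-f["cx"])/F,-(v-f["cy"])/F,-np.ones(len(u))]; M=np.array(f["cam_to_world"]); d=d@M[:3,:3].T; o=M[:3,3]
    return o+d*((z-o[2])/d[:,2])[:,None]
def proj(f,P):
    F=192/np.tan(np.radians(f["vertical_fov"])/2); M=np.array(f["cam_to_world"]); p=(np.atleast_2d(P)-M[:3,3])@M[:3,:3]
    return np.c_[f["cx"]+F*p[:,0]/-p[:,2], f["cy"]-F*p[:,1]/-p[:,2]]
def cloud(f):
    F=192/np.tan(np.radians(f["vertical_fov"])/2); v,u=np.mgrid[:384,:512]; z=f["range_z"]
    p=np.stack([(u-f["cx"])/F*z,-(v-f["cy"])/F*z,-z],-1); M=np.array(f["cam_to_world"]); P=p@M[:3,:3].T+M[:3,3]; P[z==0]=np.nan; return P
def avg(name,n=5):
    from station import grab_frame
    fs=[grab_frame(name) for _ in range(n)]; f=dict(fs[-1]); f["frame"]=np.mean([g["frame"] for g in fs],0).astype(np.uint8)
    f["range_z"]=np.median([g["range_z"] for g in fs],0); return f
E
python3 - <<'E'
from h import *
for n in("top","scene"):
    f=avg(n,6); np.savez(n+"1.npz",**f); im=f["frame"]; hsv=cv2.cvtColor(im,cv2.COLOR_BGR2HSV)
    P=cloud(f); m=(P[...,2]>.05)&(P[...,2]<.07)
    uv=np.array([[414/1.5625,301/1.5625]]) if n=="top" else np.array([[395/1.5625,295/1.5625]])
    c=ray(f,*uv.T,.06)[0]
    m&=(np.hypot(P[...,0]-c[0],P[...,1]-c[1])<.18)
    # wheel outer circle from the height-mask outline
    k=max(cv2.findContours(m.astype(np.uint8),cv2.RETR_EXTERNAL,cv2.CHAIN_APPROX_NONE)[0],key=cv2.contourArea)[:,0]
    W=ray(f,k[:,0],k[:,1],.06)[:,:2]
    A=np.c_[W,np.ones(len(W))]; s=np.linalg.lstsq(A,(W**2).sum(1),rcond=None)[0]; c0=s[:2]/2; r=np.sqrt(s[2]+c0@c0)
    print(n,"rim top z",np.nanmedian(P[m][:,2]),"centre",c0,"r",r)
    w=(hsv[...,1]<70)&(hsv[...,2]>110)
    G=ray(f,*np.mgrid[:384,:512][::-1].reshape(2,-1),.062).reshape(384,512,3); rr=np.hypot(G[...,0]-c0[0],G[...,1]-c0[1])
    w&=(rr<.155)&(rr>.095)
    d=cv2.morphologyEx(w.astype(np.uint8),cv2.MORPH_CLOSE,np.ones((7,7)))
    N,L,S,C=cv2.connectedComponentsWithStats(d)
    for i in range(1,N):
        if S[i,4]<40: continue
        p=ray(f,*C[i],.062)[0]; kk=cv2.findContours((L==i).astype(np.uint8),0,1)[0][0]
        (x,y),_=cv2.minEnclosingCircle(kk)
        dk=(cv2.erode((L==i).astype(np.uint8),np.ones((3,3)))>0)&(hsv[...,2]<95)
        v,u=np.nonzero(dk); q=ray(f,u.mean(),v.mean(),.074)[0] if len(u) else p*0
        print(S[i,4],C[i].round(1),"washer",p[:2].round(4),"r",np.hypot(*(p[:2]-c0)).round(4),"az",np.degrees(np.arctan2(*(p[:2]-c0)[::-1])).round(1),"nut",q[:2].round(4),len(u))
f=np.load("top1.npz"); im=f["frame"]
a=cv2.resize(im[195:255,120:180],(400,400),interpolation=cv2.INTER_CUBIC); b=cv2.resize(im[195:255,210:270],(400,400),interpolation=cv2.INTER_CUBIC)
cv2.imwrite("pics/crop1.png",np.hstack([a,b]))
P=cloud(f); sub=P[190:235,120:165]; m=sub[...,2]>.06
v,u=np.nonzero(m); 
pts=sub[m]; print("key/tops",pts[:,2].max(), pts.mean(0))
E
```

```text
top rim top z 0.05967635059708809 centre [0.56082709 0.02183373] r 0.15042271710966967
137 [250.2 151.9] washer [0.6768 0.0654] r 0.1239 az 20.6 nut [0.6756 0.0638] 31
139 [283.9 154. ] washer [ 0.6734 -0.0304] r 0.1241 az -24.9 nut [ 0.6719 -0.0305] 28
142 [224.9 173.9] washer [0.6117 0.135 ] r 0.1241 az 65.8 nut [0.6107 0.134 ] 25
140 [306.6 178.9] washer [ 0.6037 -0.0956] r 0.125 az -69.9 nut [ 0.6029 -0.0956] 26
143 [224.1 207.9] washer [0.5156 0.134 ] r 0.1209 az 111.9 nut [0.5146 0.1325] 23
146 [305.  212.6] washer [ 0.5084 -0.0925] r 0.1258 az -114.6 nut [ 0.5071 -0.092 ] 27
524 [262.3 236. ] washer [0.4403 0.0257] r 0.1206 az 178.2 nut [0.443  0.0236] 53
scene rim top z 0.06013304213170456 centre [0.56491231 0.02246357] r 0.15068023007363032
276 [276.6 170.8] washer [0.4388 0.026 ] r 0.1261 az 178.4 nut [0.4514 0.0496] 7
70 [233.9 167.8] washer [ 0.5071 -0.0956] r 0.1315 az -116.1 nut [ 0.5138 -0.0906] 4
84 [213.1 183.2] washer [ 0.6039 -0.099 ] r 0.1275 az -72.2 nut [ 0.6079 -0.0934] 5
116 [292.7 198.7] washer [0.5193 0.139 ] r 0.1251 az 111.4 nut [0.5228 0.1363] 2
117 [212.9 205.1] washer [ 0.6769 -0.034 ] r 0.1254 az -26.8 nut [ 0.6773 -0.0279] 3
171 [274.1 218.4] washer [0.617  0.1401] r 0.1287 az 66.1 nut [0.6169 0.1345] 12
154 [239.  221.2] washer [0.6824 0.0676] r 0.1259 az 21.0 nut [0.6809 0.0654] 12
key/tops 0.10245747364277036 [0.50393403 0.37676914 0.09592857]
```

View pics/crop1.png

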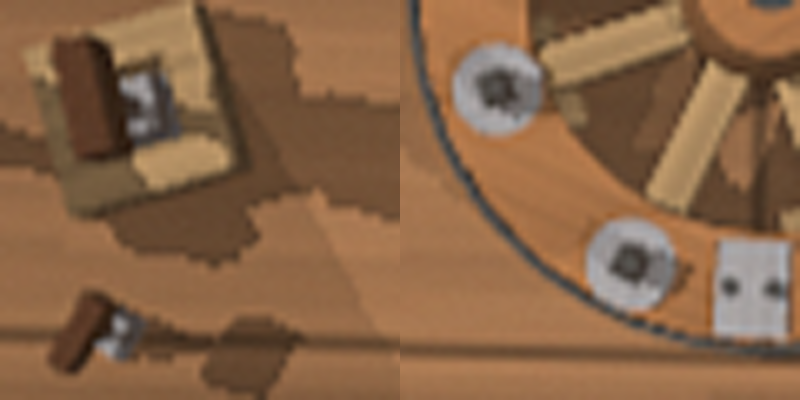

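Left crop: the stand's key wing is centred at about (90,97), i.e. px (133.5,209.5), roughly along world x. The clearly smaller key is at (80,330), and the large one is outside the crop to the left, so the stand's key is the middle one. Right crop: nut 1 is at about (630,263) beside the plate and nut 2 at about (498,88).

```bash
python3 - <<'E'
from h import *
for n in("top","scene"):
    f=dict(np.load(n+"1.npz")); P=cloud(f); im=f["frame"]; hsv=cv2.cvtColor(im,cv2.COLOR_BGR2HSV)
    near=np.hypot(P[...,0]-.504,P[...,1]-.377)<.07
    if n=="top":
        m=(near&(P[...,2]>.085)).astype(np.uint8)
        v,u=np.nonzero(m); W=ray(f,u,v,.100)[:,:2]*1000
        print(n,len(u),u.mean(),v.mean(),cv2.minAreaRect(W.astype(np.float32)), W.mean(0))
        # brown-only mask
        mb=((hsv[...,2]<110)&(hsv[...,1]>100)&cv2.dilate(m,np.ones((3,3))).astype(bool)); v,u=np.nonzero(mb); W=ray(f,u,v,.1)[:,:2]*1000
        print("brown",len(u),cv2.minAreaRect(W.astype(np.float32)))
    # stand top
    st=near&(abs(P[...,2]-.03)<.005); Q=P[st][:,:2]*1000
    print("stand",cv2.minAreaRect(Q.astype(np.float32)))
    q=P[near&(P[...,2]>.075)]; print(n,"cloud wing",len(q),q.mean(0),q[:,2].max(), cv2.minAreaRect((q[:,:2]*1000).astype(np.float32)))
    # washers 1,2 : bright grey within 24mm, no close, outline -> ellipse in world plane
    for nm,g in(("n1",(.447,.074)),("n2",(.5165,.1355))):
        G=ray(f,*np.mgrid[:384,:512][::-1].reshape(2,-1),.062).reshape(384,512,3)
        c=np.array(g)
        if n=="scene": c=c+[.004,.0015]
        w=(hsv[...,1]<75)&(hsv[...,2]>105)
        for _ in range(8):
            rr=np.hypot(G[...,0]-c[0],G[...,1]-c[1]); ww=(w&(rr<.0215)).astype(np.uint8)
            hull=cv2.convexHull(max(cv2.findContours(ww,0,1)[0],key=cv2.contourArea)); hm=cv2.fillConvexPoly(np.zeros_like(ww),hull,1)
            vv,uu=np.nonzero(hm); c=ray(f,uu.mean(),vv.mean(),.062)[0,:2]
        dk=np.clip(110-hsv[...,2].astype(float),0,None)*(rr<.011); v,u=np.mgrid[:384,:512]
        print(n,nm,"washer",c.round(4),hm.sum(),"dark",ray(f,(u*dk).sum()/dk.sum(),(v*dk).sum()/dk.sum(),.077)[0,:2].round(4))
E
```

```text
top 148 132.52027027027026 208.8783783783784 ((504.42730712890625, 377.1102294921875), (50.64772415161133, 21.243915557861328), 16.93488311767578) [503.94446087 377.16943521]
brown 177 ((501.9768981933594, 376.1832275390625), (52.00383758544922, 26.122406005859375), 13.259615898132324)
stand ((504.60614013671875, 379.08837890625), (75.49812316894531, 75.272216796875), 18.62319564819336)
top cloud wing 167 [0.50390245 0.37687515 0.0963283 ] 0.10245747364277036 ((504.6407165527344, 379.34906005859375), (50.02787780761719, 18.264429092407227), 17.119417190551758)
top n1 washer [0.4434 0.0766] 156 dark [0.4442 0.0753]
top n2 washer [0.5157 0.1341] 148 dark [0.5144 0.1322]
stand ((502.28533935546875, 375.8880615234375), (76.57929229736328, 75.1167984008789), 18.552946090698242)
scene cloud wing 147 [0.51090166 0.37824628 0.09531045] 0.10207877539515775 ((503.67193603515625, 376.5028076171875), (49.42597198486328, 17.76235580444336), 16.45893096923828)
scene n1 washer [0.4428 0.075 ] 81 dark [0.4555 0.0793]
scene n2 washer [0.5161 0.1312] 96 dark [0.5256 0.1365]
```

```bash
cat > mv.py <<'E'
import sys,numpy as np
from station import get_state
from scipy.spatial.transform import Rotation as R
s=get_state(); p=np.array(s["eef_pos"]); Rt=R.from_euler("xyz",s["ee_rot"])
a=list(map(float,sys.argv[1:])); yaw=np.degrees(s["ee_rot"][2])
print("t",round(s["t"],2),"pos",p.round(4),"rpy",np.round(s["ee_rot"],3),"yaw",yaw.round(1),"q6",s["q"][5].round(2),"F",np.round(s["force"],1),"M",np.round(s["moment"],2),"w",round(s["width"],4))
for i in range(0,len(a),4):
    t=a[i:i+4]; print("offset cm",(Rt.inv().apply(np.array(t[:3])-p)*100).round(2),"turn",round(-(t[3]-yaw),1))
E
python3 mv.py .504 .378 .40 17  .504 .378 .30 17
```

```text
t 0.7 pos [ 0.3062 -0.6015  0.4047] rpy [-3.142  0.    -2.671] yaw -153.0 q6 -0.29 F [0.1 0.1 0.3] M [-0.01  0.02  0.01] w 0.0876
offset cm [-62.07  78.32   0.47] turn -170.0
offset cm [-62.07  78.32  10.47] turn -170.0
```

Call:
send_rows([
  {"offset": [-3.9, 4.9, 0], "turn": -8},
  {"offset": [-7, 8.8, 0], "turn": -16},
  {"offset": [-10.1, 12.7, 0], "turn": -24},
  {"offset": [-13.2, 16.6, 0], "turn": -32},
  {"offset": [-16.3, 20.5, 0], "turn": -40},
  {"offset": [-19.4, 24.4, 0], "turn": -48},
  {"offset": [-22.5, 28.3, 0], "turn": -56},
  {"offset": [-25.6, 32.2, 0], "turn": -64},
], hand=0)

```text
t: 1.5
eef_pos: [0.3858, -0.2078, 0.4051]
ee_rot: [-3.14, -0.0, -1.548]
force: [1.9, 0.4, -0.1]
width: 0.0442
```

```bash
python3 mv.py .504 .378 .40 17
```

```text
t 1.5 pos [ 0.3858 -0.2078  0.4051] rpy [-3.14  -0.    -1.548] yaw -88.7 q6 0.06 F [ 1.9  0.4 -0.1] M [ 0.05 -0.16 -0.03] w 0.0442
offset cm [-58.3  -13.14   0.52] turn -105.7
```

Call:
send_rows([
  {"offset": [-4.9, -1.1, 0], "turn": -8},
  {"offset": [-9.7, -2.2, 0], "turn": -16},
  {"offset": [-14.5, -3.3, 0], "turn": -24},
  {"offset": [-19.3, -4.4, 0], "turn": -32},
  {"offset": [-24.1, -5.5, 0], "turn": -40},
  {"offset": [-28.9, -6.6, 0], "turn": -48},
  {"offset": [-33.7, -7.7, 0], "turn": -56},
  {"offset": [-38.5, -8.8, 0], "turn": -64},
])

```text
t: 2.3
eef_pos: [0.4672, 0.179, 0.4052]
ee_rot: [-3.141, -0.001, -0.43]
force: [1.2, -0.7, -0.0]
width: 0.0438
```

```bash
python3 mv.py .504 .378 .40 17  .504 .378 .30 17
```

```text
t 2.3 pos [0.4672 0.179  0.4052] rpy [-3.141e+00 -1.000e-03 -4.300e-01] yaw -24.7 q6 0.38 F [ 1.2 -0.7 -0. ] M [-0.08 -0.07  0.04] w 0.0438
offset cm [ -4.96 -19.62   0.53] turn -41.7
offset cm [ -4.97 -19.61  10.53] turn -41.7
```

Call:
send_rows([
  {"offset": [-1, -4, 1], "turn": -8},
  {"offset": [-2, -8, 3], "turn": -16},
  {"offset": [-3, -12, 5], "turn": -24},
  {"offset": [-4, -16, 7], "turn": -32},
  {"offset": [-5, -19.6, 9], "turn": -40},
  {"offset": [-5, -19.6, 10.5], "turn": -41.7},
  {"offset": [-5, -19.6, 10.5], "turn": -41.7},
  {"offset": [-5, -19.6, 10.5], "turn": -41.7},
])

```text
t: 3.1
eef_pos: [0.505, 0.3754, 0.2998]
ee_rot: [3.141, 0.0, 0.29]
force: [0.5, -0.2, -0.5]
width: 0.044
```

```bash
python3 mv.py .504 .378 .244 17; python3 - <<'E'
from h import *
f=avg("scene",1); a=f["frame"][180:310,310:450]; cv2.imwrite("pics/hover.png",cv2.resize(a,None,fx=4.2,fy=4.2,interpolation=2))
f=avg("top",1); P=cloud(f)
E
```

```text
t 3.1 pos [0.505  0.3754 0.2998] rpy [3.141 0.    0.29 ] yaw 16.6 q6 0.91 F [ 0.5 -0.2 -0.5] M [-0.17  0.09 -0.01] w 0.044
offset cm [-0.02 -0.29  5.58] turn -0.4
```

View pics/hover.png

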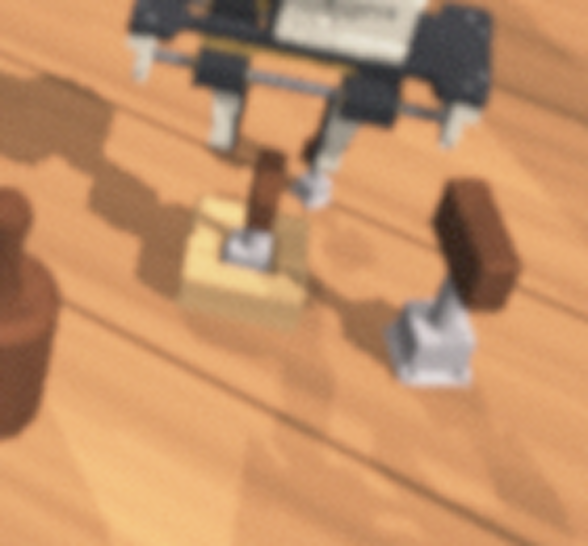

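The hover view shows the open fingers straddling the wing at (265,190) of the middle key in the stand; the large key at (470,270) and the small one are clear of them.

Call:
send_rows([
  {"offset": [0, -0.25, 1], "turn": -0.4},
  {"offset": [0, -0.25, 2], "turn": -0.4},
  {"offset": [0, -0.25, 3], "turn": -0.4},
  {"offset": [0, -0.25, 4], "turn": -0.4},
  {"offset": [0, -0.25, 5], "turn": -0.4},
  {"offset": [0, -0.25, 5.6], "turn": -0.4},
  {"offset": [0, -0.25, 5.6], "turn": -0.4},
  {"offset": [0, -0.25, 5.6], "turn": -0.4},
])

```text
t: 4.0
eef_pos: [0.5044, 0.3781, 0.2436]
ee_rot: [3.141, 0.0, 0.298]
force: [-0.4, 0.5, 0.2]
width: 0.044
```

Call:
send_rows([
  {"offset": [0, 0, 0], "turn": 0},
  {"offset": [0, 0, 0], "turn": 0},
  {"offset": [0, 0, 0], "turn": 0},
  {"offset": [0, 0, 0], "turn": 0},
  {"offset": [0, 0, 0], "turn": 0},
], hand=-1, squeeze=15)

```text
t: 4.5
eef_pos: [0.5043, 0.3781, 0.2439]
ee_rot: [-3.141, -0.0, 0.298]
force: [-0.4, 0.5, 0.9]
width: 0.0178
```

```bash
python3 mv.py
```

```text
t 4.5 pos [0.5043 0.3781 0.2439] rpy [-3.141 -0.     0.298] yaw 17.1 q6 0.92 F [-0.4  0.5  0.9] M [ 0.    0.3  -0.04] w 0.0178
```

Call:
send_rows([
  {"offset": [0, 0, -0.5], "turn": 0},
  {"offset": [0, 0, -1.5], "turn": 0},
  {"offset": [0, 0, -3], "turn": 0},
  {"offset": [0, 0, -5], "turn": 0},
  {"offset": [0, 0, -7], "turn": 0},
  {"offset": [0, 0, -9], "turn": 0},
  {"offset": [0, 0, -11], "turn": 0},
  {"offset": [0, 0, -11], "turn": 0},
])

```text
t: 5.3
eef_pos: [0.5049, 0.3784, 0.3575]
ee_rot: [-3.139, -0.005, 0.298]
force: [0.7, 0.4, -2.3]
width: 0.0179
```

```bash
python3 mv.py .443 .076 .354 66
```

```text
t 5.3 pos [0.5049 0.3784 0.3575] rpy [-3.139 -0.005  0.298] yaw 17.1 q6 0.92 F [ 0.7  0.4 -2.3] M [-0.05  0.01  0.  ] w 0.0179
offset cm [-14.81  27.09   0.2 ] turn -48.9
```

Call:
send_rows([
  {"offset": [-1.9, 3.5, 0], "turn": -7},
  {"offset": [-4, 7.4, 0], "turn": -14},
  {"offset": [-6.2, 11.3, 0], "turn": -21},
  {"offset": [-8.4, 15.3, 0], "turn": -28},
  {"offset": [-10.6, 19.3, 0], "turn": -35},
  {"offset": [-12.7, 23.2, 0], "turn": -42},
  {"offset": [-14.2, 26, 0], "turn": -48.9},
  {"offset": [-14.8, 27.1, 0], "turn": -48.9},
])

```text
t: 6.1
eef_pos: [0.4409, 0.0729, 0.3533]
ee_rot: [-3.141, 0.001, 1.153]
force: [1.0, 0.3, -2.2]
width: 0.0176
```

Call:
send_rows([
  {"offset": [0, 0, 1], "turn": 0},
  {"offset": [0, 0, 1.5], "turn": 0},
  {"offset": [0, 0, 1.5], "turn": 0},
  {"offset": [0, 0, 1.5], "turn": 0},
])

```text
t: 6.5
eef_pos: [0.4427, 0.0763, 0.3382]
ee_rot: [-3.141, 0.001, 1.152]
force: [-0.8, 0.2, -1.6]
width: 0.018
```

```bash
python3 mv.py .443 .076 .3 66; python3 - <<'E'
from h import *
f=avg("scene",4); np.savez("s2.npz",**f); a=f["frame"][105:225,215:355]; cv2.imwrite("pics/h1.png",cv2.resize(a,None,fx=5.7,fy=5,interpolation=2) if 0 else cv2.resize(a,None,fx=5,fy=5,interpolation=2))
f=avg("top",4); np.savez("t2.npz",**f)
E
```

```text
t 6.5 pos [0.4427 0.0763 0.3382] rpy [-3.141e+00  1.000e-03  1.152e+00] yaw 66.0 q6 2.11 F [-0.8  0.2 -1.6] M [-0.12  0.02 -0.  ] w 0.018
offset cm [-0.01  0.04  3.82] turn 0.0
```

View pics/h1.png

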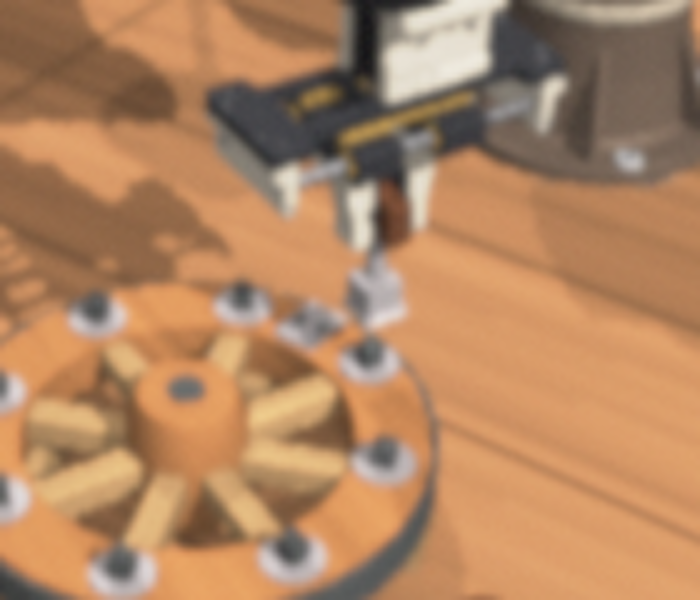

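The key hangs upright with its socket at crop (377,295) just above nut 1 at (370,352). Next I'll compare its projected silhouette with the one seen, to get the offset from the nut.

```bash
python3 - <<'E'
from h import *
f=dict(np.load("s2.npz")); im=f["frame"]; hsv=cv2.cvtColor(im,cv2.COLOR_BGR2HSV)
c=np.array([.4427,.0763]); zm=.3382-.159-.077; y=np.radians(66)
Rz=np.array([[np.cos(y),-np.sin(y)],[np.sin(y),np.cos(y)]])
def box(w,z): return np.c_[np.array([[1,1],[1,-1],[-1,-1],[-1,1]])*w/2@Rz.T+c,np.full(4,z)]
pts=np.r_[box(.031,zm),box(.024,zm+.006),box(.024,zm+.026)]
h=cv2.convexHull(proj(f,pts).astype(np.float32)); M=cv2.moments(h); print("pred centroid",M["m10"]/M["m00"],M["m01"]/M["m00"],"bbox",h[:,0].min(0),h[:,0].max(0),M["m00"])
g=((hsv[...,1]<75)&(hsv[...,2]>95)).astype(np.uint8); r=np.zeros_like(g); r[156:172,280:300]=g[156:172,280:300]
for row in range(152,180): print(row,"".join(".#"[x] for x in g[row,275:305]))
n,L,S,C=cv2.connectedComponentsWithStats(r); i=1+np.argmax(S[1:,4]); print("obs",C[i],S[i])
P=cloud(f); print(np.round(P[160:168:3,286:296:3],3).tolist())
for z,(u,v) in((.062,proj(f,[[.4431,.0758,.062]])[0]),(.077,proj(f,[[.4431,.0758,.077]])[0])): print("pred nut",z,u,v)
vv,uu=np.mgrid[:384,:512]; dk=np.clip(75-hsv[...,2].astype(float),0,None)*((abs(uu-289)<7)&(abs(vv-175)<6)); print("nut dark",(uu*dk).sum()/dk.sum(),(vv*dk).sum()/dk.sum())
for row in range(168,182): print(hsv[row,280:300,2])
E
```

```text
pred centroid 289.727193630341 164.3783610462828 bbox [282.63968 157.13786] [296.6313  171.49521] 136.2314616041258
152 .........#######..............
153 .........#######..............
154 ..........#######.............
155 .............####.............
156 .............####.............
157 .............####.............
158 .............#####............
159 ..........#########...........
160 ..........##########..........
161 ..........##########..........
162 ..........##########..........
163 ..........###########.........
164 .........############.........
165 .##......############.........
166 #####....############.........
167 ########..###########.........
168 #########..##########.........
169 #########...#######...........
170 ########.....###..............
171 #######......##...............
172 #####........##...............
173 ####.........###..............
174 .##........#######............
175 .........###..#####...........
176 ........####..######..........
177 ........#############.........
178 ........############..........
179 .........##########...........
obs 
[... 983 characters left out ...]
102 110 113 143 181 204 213 216 217 218
 218 219]
[223 220 209 182 156 130  96  80  95 102 109 143 186 203 203 207 214 216
 218 218]
[226 224 215 195 172 144 105  79  86  97 110 148 193 206 196 193 201 211
 215 216]
[225 223 215 203 193 175 136  99  96 108 128 162 199 208 196 181 185 199
 210 214]
[218 220 214 200 200 198 176 144 130 143 161 181 202 210 202 187 174 183
 203 210]
[200 212 210 195 195 205 200 183 170 173 181 191 201 206 208 204 186 178
 192 207]
[193 198 204 201 200 204 206 197 191 187 191 194 200 208 215 218 207 188
 186 197]
[209 198 196 205 210 209 211 203 199 195 194 198 202 209 217 219 217 202
 181 183]<stdin>:13: RuntimeWarning: invalid value encountered in scalar divide
```

```bash
python3 mv.py .444 .075 .318 66
```

```text
t 6.9 pos [0.4424 0.0756 0.3388] rpy [ 3.141 -0.     1.152] yaw 66.0 q6 2.11 F [ 0.7  1.1 -2.5] M [-0.17  0.04 -0.01] w 0.0178
offset cm [0.01 0.17 2.08] turn -0.0
```

Call:
send_rows([
  {"offset": [0, 0.15, 0.5], "turn": 0},
  {"offset": [0, 0.15, 1], "turn": 0},
  {"offset": [0, 0.15, 1.5], "turn": 0},
  {"offset": [0, 0.15, 1.9], "turn": 0},
  {"offset": [0, 0.15, 1.9], "turn": 0},
  {"offset": [0, 0.15, 1.9], "turn": 0},
], squeeze=8)

```text
t: 7.5
eef_pos: [0.4438, 0.0749, 0.3196]
ee_rot: [-3.142, 0.0, 1.151]
force: [0.6, 0.4, -2.5]
width: 0.018
```

Call:
send_rows([
  {"offset": [0, 0, 0.1], "turn": 0},
  {"offset": [0, 0, 0.2], "turn": 0},
  {"offset": [0, 0, 0.3], "turn": 0},
  {"offset": [0, 0, 0.4], "turn": 0},
  {"offset": [0, 0, 0.5], "turn": 0},
  {"offset": [0, 0, 0.6], "turn": 0},
])

```text
t: 8.1
eef_pos: [0.4438, 0.0749, 0.3136]
ee_rot: [3.142, -0.0, 1.151]
force: [0.7, -0.2, -2.2]
width: 0.0182
```

```bash
python3 mv.py .444 .075 .299 66;python3 mv.py
```

```text
t 8.1 pos [0.4438 0.0749 0.3136] rpy [ 3.142 -0.     1.151] yaw 66.0 q6 2.11 F [ 0.7 -0.2 -2.2] M [-0.15  0.06 -0.03] w 0.0182
offset cm [0.02 0.01 1.46] turn -0.0
t 8.1 pos [0.4438 0.0749 0.3136] rpy [ 3.142 -0.     1.151] yaw 66.0 q6 2.11 F [ 0.7 -0.2 -2.2] M [-0.15  0.06 -0.03] w 0.0182
```

Mouth at about 78 mm. I'll go on slowly, checking the force.

Call:
send_rows([
  {"offset": [0, 0, 0.08], "turn": 0},
  {"offset": [0, 0, 0.16], "turn": 0},
  {"offset": [0, 0, 0.24], "turn": 0},
  {"offset": [0, 0, 0.32], "turn": 0},
  {"offset": [0, 0, 0.4], "turn": 0},
])

```text
t: 8.6
eef_pos: [0.4438, 0.0749, 0.3096]
ee_rot: [-3.142, -0.0, 1.152]
force: [-0.9, -0.4, -2.0]
width: 0.0176
```

Call:
send_rows([
  {"offset": [0, 0, 0.08], "turn": 0},
  {"offset": [0, 0, 0.16], "turn": 0},
  {"offset": [0, 0, 0.24], "turn": 0},
  {"offset": [0, 0, 0.3], "turn": 0},
])

```text
t: 9.0
eef_pos: [0.4437, 0.0749, 0.3066]
ee_rot: [-3.142, 0.0, 1.151]
force: [-0.7, 0.3, -2.6]
width: 0.018
```

```bash
python3 mv.py;python3 mv.py
```

```text
t 9.0 pos [0.4437 0.0749 0.3066] rpy [-3.142  0.     1.151] yaw 66.0 q6 2.11 F [-0.7  0.3 -2.6] M [-0.17  0.04  0.04] w 0.018
t 9.0 pos [0.4437 0.0749 0.3066] rpy [-3.142  0.     1.151] yaw 66.0 q6 2.11 F [-0.7  0.3 -2.6] M [-0.17  0.04  0.04] w 0.018
```

Call:
send_rows([
  {"offset": [0, 0, 0.08], "turn": 0},
  {"offset": [0, 0, 0.16], "turn": 0},
  {"offset": [0, 0, 0.24], "turn": 0},
  {"offset": [0, 0, 0.3], "turn": 0},
])

```text
t: 9.4
eef_pos: [0.4438, 0.0749, 0.3036]
ee_rot: [-3.142, 0.0, 1.152]
force: [0.1, 0.2, -2.7]
width: 0.0179
```

Call:
send_rows([
  {"offset": [0, 0, 0.08], "turn": 0},
  {"offset": [0, 0, 0.16], "turn": 0},
  {"offset": [0, 0, 0.24], "turn": 0},
  {"offset": [0, 0, 0.3], "turn": 0},
])

```text
t: 9.8
eef_pos: [0.4438, 0.0749, 0.3006]
ee_rot: [-3.142, 0.0, 1.151]
force: [0.7, 0.5, -4.0]
width: 0.0178
```

```bash
python3 mv.py
```

```text
t 9.8 pos [0.4438 0.0749 0.3006] rpy [-3.142  0.     1.151] yaw 66.0 q6 2.11 F [ 0.7  0.5 -4. ] M [-0.09  0.1   0.02] w 0.0178
```

Call:
send_rows([
  {"offset": [0, 0, 0.05], "turn": 0},
  {"offset": [0, 0, 0.1], "turn": 0},
  {"offset": [0, 0, 0.1], "turn": 3},
  {"offset": [0, 0, 0.1], "turn": 7},
  {"offset": [0, 0, 0.1], "turn": 11},
  {"offset": [0, 0, 0.1], "turn": 15},
  {"offset": [0, 0, 0.1], "turn": 19},
], squeeze=14)

```text
t: 10.5
eef_pos: [0.4439, 0.075, 0.2997]
ee_rot: [-3.142, -0.0, 0.817]
force: [0.2, 0.9, -2.3]
width: 0.0183
```

```bash
for i in 1 2; do python3 mv.py;done
```

```text
t 10.5 pos [0.4439 0.075  0.2997] rpy [-3.142 -0.     0.817] yaw 46.8 q6 1.78 F [ 0.2  0.9 -2.3] M [ 0.03 -0.07  0.08] w 0.0183
t 10.5 pos [0.4439 0.075  0.2997] rpy [-3.142 -0.     0.817] yaw 46.8 q6 1.78 F [ 0.2  0.9 -2.3] M [ 0.03 -0.07  0.08] w 0.0183
```

Call:
send_rows([
  {"offset": [0, 0, 0], "turn": 5},
  {"offset": [0, 0, 0], "turn": 10},
  {"offset": [0, 0, 0], "turn": 15},
  {"offset": [0, 0, 0], "turn": 20},
  {"offset": [0, 0, 0], "turn": 25},
  {"offset": [0, 0, 0], "turn": 30},
  {"offset": [0, 0, 0], "turn": 35},
  {"offset": [0, 0, 0], "turn": 40},
])

```text
t: 11.3
eef_pos: [0.444, 0.0747, 0.2997]
ee_rot: [3.141, -0.0, 0.119]
force: [2.8, -2.4, -4.1]
width: 0.0179
```

Call:
send_rows([
  {"offset": [0, 0, 0], "turn": 5},
  {"offset": [0, 0, 0], "turn": 10},
  {"offset": [0, 0, 0], "turn": 15},
  {"offset": [0, 0, 0], "turn": 20},
  {"offset": [0, 0, 0], "turn": 25},
  {"offset": [0, 0, 0], "turn": 30},
  {"offset": [0, 0, 0], "turn": 35},
  {"offset": [0, 0, 0], "turn": 38},
])

```text
t: 12.1
eef_pos: [0.4438, 0.0744, 0.2997]
ee_rot: [3.141, -0.001, -0.544]
force: [0.9, -2.5, -2.1]
width: 0.0181
```

```bash
python3 mv.py; python3 - <<'E'
from h import *
f=avg("scene",4); np.savez("s3.npz",**f); a=f["frame"][105:225,225:345]; cv2.imwrite("pics/h2.png",cv2.resize(a,None,fx=5,fy=5,interpolation=2))
E
```

```text
t 12.1 pos [0.4438 0.0744 0.2997] rpy [ 3.141e+00 -1.000e-03 -5.440e-01] yaw -31.2 q6 0.42 F [ 0.9 -2.5 -2.1] M [-1.57 -0.38  0.09] w 0.0181
```

View pics/h2.png

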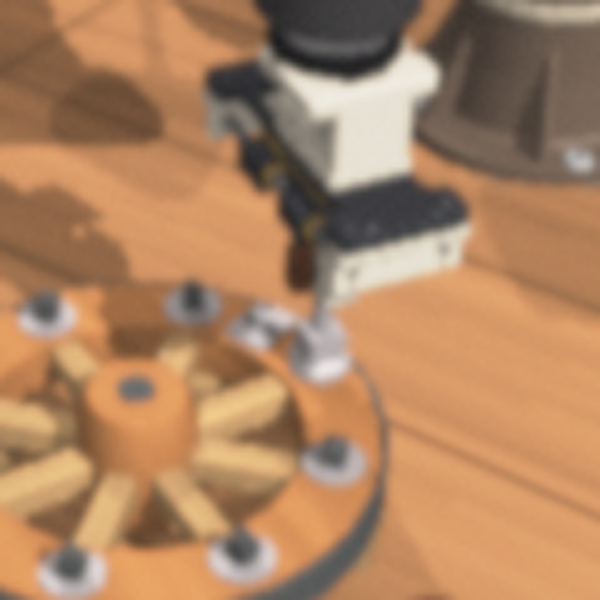

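The key sits down on nut 1's washer at (320,360) with its wing turned about 97°. The sideways load and moment point to +y eccentricity, so I'll relieve that first and then lift.

Call:
send_rows([
  {"offset": [0.04, 0.06, 0], "turn": 0},
  {"offset": [0.08, 0.12, 0], "turn": 0},
  {"offset": [0.08, 0.12, 0], "turn": 0},
  {"offset": [0.08, 0.12, 0], "turn": 0},
])

```text
t: 12.7
eef_pos: [0.4438, 0.0737, 0.2997]
ee_rot: [-3.141, 0.0, -0.541]
force: [-1.1, 0.8, -1.6]
width: 0.0181
```

```bash
for i in 1 2; do python3 -c "
from station import *
grab_frame('top')"; python3 mv.py;done
```

```text
t 12.75 pos [0.4438 0.0737 0.2997] rpy [-3.141  0.    -0.541] yaw -31.0 q6 0.43 F [-1.5  0.9 -1.3] M [0.36 0.5  0.05] w 0.0183
t 12.8 pos [0.4438 0.0737 0.2997] rpy [-3.141  0.    -0.541] yaw -31.0 q6 0.43 F [-2.1  1.2 -1.4] M [0.46 0.62 0.03] w 0.0177
```

Call:
send_rows([
  {"offset": [-0.02, 0.02, -0.15], "turn": 0},
  {"offset": [-0.02, 0.02, -0.3], "turn": 0},
  {"offset": [-0.02, 0.02, -0.45], "turn": 0},
  {"offset": [-0.02, 0.02, -0.7], "turn": 0},
  {"offset": [-0.02, 0.02, -1], "turn": 0},
  {"offset": [-0.02, 0.02, -1.5], "turn": 0},
  {"offset": [-0.02, 0.02, -2.5], "turn": 0},
  {"offset": [-0.02, 0.02, -3.5], "turn": 0},
])

```text
t: 13.6
eef_pos: [0.4436, 0.0733, 0.3357]
ee_rot: [3.142, -0.0, -0.541]
force: [0.7, 0.5, -2.2]
width: 0.018
```

```bash
python3 -c "
from station import *
grab_frame('top')"; python3 mv.py .5155 .1325 .335 21; python3 - <<'E'
from h import *
# wing of held key seen? nut2 in the scene
f=dict(np.load("s3.npz")); im=f["frame"]; g=cv2.cvtColor(im,cv2.COLOR_BGR2HSV)[...,2]
for z in(.062,.07,.077): print("pred",z,proj(f,[[.5158,.1330,z]])[0].round(2))
print(g[188:206,281:304])
E
```

```text
t 13.65 pos [0.4442 0.0735 0.3374] rpy [-3.139e+00 -2.000e-03 -5.410e-01] yaw -31.0 q6 0.42 F [1.3 0.5 0. ] M [ 0.02 -0.14  0.04] w 0.0179
offset cm [ 3.08 -8.73  0.27] turn -52.0
pred 0.062 [291.67 197.24]
pred 0.07 [291.8  195.24]
pred 0.077 [291.91 193.48]
[[120 109 105 119 160 203 217 217 214 208 207 206 207 205 204 203 200 199
  191 170 156 178 204]
 [114 108 103 109 143 186 208 212 213 209 207 206 206 207 206 204 204 201
  195 177 148 157 183]
 [113 106 103 105 134 177 201 211 208 205 201 202 204 207 207 207 207 204
  197 178 147 156 184]
 [115 112 107 105 130 171 196 204 197 185 180 184 192 198 205 210 209 207
  202 179 145 159 196]
 [119 118 111 107 125 159 183 187 177 152 142 149 160 178 198 207 209 209
  205 183 145 160 203]
 [124 121 117 109 116 139 155 156 142 118 110 120 131 158 190 203 210 210
  206 187 148 160 206]
 [142 136 126 113 112 122 129 126 114  99 100 105 114 145 180 199 206 210
  207 188 152 162 206]
 [172 159 144 128 123 128 126 114 101  91  94  98 108 142 177 194 200 207
  207 190 158 166 205]
 [196 185 168 146 147 152 140 121 104  91  89  94 112 148 179 19
[... 206 characters left out ...]
195 181 153 165 200]
 [215 207 193 184 186 187 186 182 177 174 170 167 172 185 191 193 192 192
  186 166 148 170 202]
 [187 186 191 199 203 197 189 186 185 188 187 187 188 192 194 197 197 194
  180 149 141 177 208]
 [162 180 203 213 212 207 201 195 192 192 193 194 196 197 201 202 202 196
  177 140 138 181 210]
 [165 194 216 218 216 215 209 207 203 202 202 202 203 202 206 207 205 197
  170 132 136 180 212]
 [186 213 223 223 220 218 215 213 210 208 207 207 207 207 207 209 207 190
  154 121 132 180 212]
 [210 223 226 226 224 222 219 215 214 212 210 210 210 210 208 208 201 174
  134 106 132 182 213]
 [222 228 228 228 228 226 221 217 216 214 213 212 210 212 211 207 189 155
  113  99 134 182 211]]
```

```bash
python3 mv.py .5157 .1312 .335 21
```

```text
t 13.65 pos [0.4442 0.0735 0.3374] rpy [-3.139e+00 -2.000e-03 -5.410e-01] yaw -31.0 q6 0.42 F [1.3 0.5 0. ] M [ 0.02 -0.14  0.04] w 0.0179
offset cm [ 3.16 -8.63  0.27] turn -52.0
```

Call:
send_rows([
  {"offset": [0.4, -1.2, 0], "turn": -7},
  {"offset": [0.9, -2.5, 0], "turn": -14},
  {"offset": [1.4, -3.8, 0], "turn": -21},
  {"offset": [1.9, -5.1, 0], "turn": -28},
  {"offset": [2.4, -6.4, 0], "turn": -35},
  {"offset": [2.8, -7.7, 0], "turn": -42},
  {"offset": [3.15, -8.6, 0], "turn": -49},
  {"offset": [3.15, -8.6, 0], "turn": -52},
])

```text
t: 14.45
eef_pos: [0.5159, 0.1316, 0.3349]
ee_rot: [3.141, -0.001, 0.371]
force: [0.6, -0.5, -3.3]
width: 0.0179
```

Call:
send_rows([
  {"offset": [0, 0, 0.4], "turn": 0},
  {"offset": [0, 0, 0.9], "turn": 0},
  {"offset": [0, 0, 1.2], "turn": 0},
  {"offset": [0, 0, 1.2], "turn": 0},
  {"offset": [0, 0, 1.2], "turn": 0},
], squeeze=8)

```text
t: 14.95
eef_pos: [0.5148, 0.1307, 0.3226]
ee_rot: [3.141, 0.0, 0.366]
force: [0.6, 0.3, -2.9]
width: 0.0177
```

```bash
python3 mv.py .5157 .1312 .3195 21; python3 - <<'E'
from h import *
f=avg("scene",4); np.savez("s4.npz",**f); a=f["frame"][115:235,235:355]; cv2.imwrite("pics/h3.png",cv2.resize(a,None,fx=5,fy=5,interpolation=2))
E
```

```text
t 14.95 pos [0.5148 0.1307 0.3226] rpy [3.141 0.    0.366] yaw 20.9 q6 1.32 F [ 0.6  0.3 -2.9] M [-0.14  0.1  -0.01] w 0.0177
offset cm [ 0.1  -0.01  0.31] turn -0.1
```

View pics/h3.png

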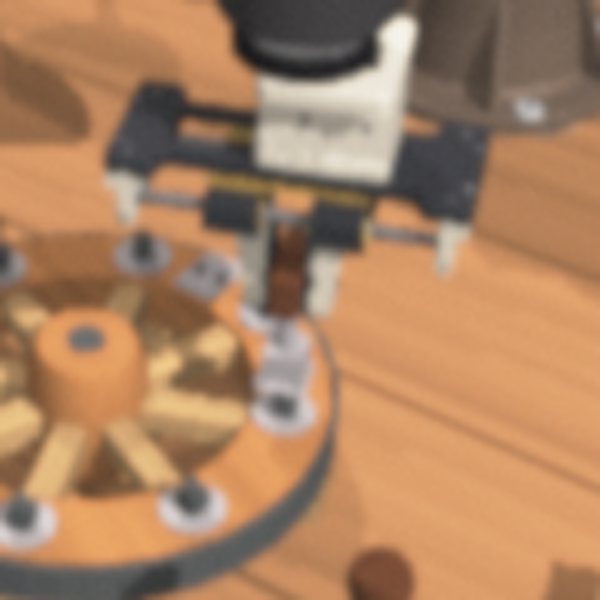

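The socket at (285,370) hangs directly over nut 2 at (283,405). Coming down slowly.

Call:
send_rows([
  {"offset": [0.08, 0, 0.1], "turn": 0},
  {"offset": [0.08, 0, 0.2], "turn": 0},
  {"offset": [0.08, 0, 0.3], "turn": 0},
  {"offset": [0.08, 0, 0.4], "turn": 0},
  {"offset": [0.08, 0, 0.5], "turn": 0},
  {"offset": [0.08, 0, 0.6], "turn": 0},
  {"offset": [0.08, 0, 0.7], "turn": 0},
])

```text
t: 15.85
eef_pos: [0.5156, 0.1311, 0.3156]
ee_rot: [-3.142, 0.0, 0.366]
force: [0.9, 0.1, -2.8]
width: 0.0179
```

Call:
send_rows([
  {"offset": [0, 0, 0.08], "turn": 0},
  {"offset": [0, 0, 0.16], "turn": 0},
  {"offset": [0, 0, 0.24], "turn": 0},
  {"offset": [0, 0, 0.32], "turn": 0},
  {"offset": [0, 0, 0.4], "turn": 0},
])

```text
t: 16.35
eef_pos: [0.5156, 0.1311, 0.3116]
ee_rot: [-3.142, 0.0, 0.366]
force: [0.1, -0.3, -1.7]
width: 0.0182
```

```bash
python3 mv.py
```

```text
t 16.35 pos [0.5156 0.1311 0.3116] rpy [-3.142  0.     0.366] yaw 21.0 q6 1.32 F [ 0.1 -0.3 -1.7] M [-0.2   0.08  0.02] w 0.0182
```

Call:
send_rows([
  {"offset": [0, 0, 0.08], "turn": 0},
  {"offset": [0, 0, 0.16], "turn": 0},
  {"offset": [0, 0, 0.24], "turn": 0},
  {"offset": [0, 0, 0.32], "turn": 0},
])

```text
t: 16.75
eef_pos: [0.5156, 0.1311, 0.3084]
ee_rot: [3.142, 0.0, 0.366]
force: [-0.2, -0.2, -2.6]
width: 0.0176
```

Call:
send_rows([
  {"offset": [0, 0, 0.08], "turn": 0},
  {"offset": [0, 0, 0.16], "turn": 0},
  {"offset": [0, 0, 0.24], "turn": 0},
])

```text
t: 17.05
eef_pos: [0.5156, 0.1311, 0.306]
ee_rot: [3.142, 0.0, 0.366]
force: [-0.5, 0.7, -2.3]
width: 0.0176
```

```bash
python3 mv.py
```

```text
t 17.05 pos [0.5156 0.1311 0.306 ] rpy [3.142 0.    0.366] yaw 21.0 q6 1.32 F [-0.5  0.7 -2.3] M [-0.03  0.1   0.01] w 0.0176
```

Call:
send_rows([
  {"offset": [0, 0, 0.08], "turn": 0},
  {"offset": [0, 0, 0.16], "turn": 0},
  {"offset": [0, 0, 0.24], "turn": 0},
  {"offset": [0, 0, 0.32], "turn": 0},
])

```text
t: 17.45
eef_pos: [0.5156, 0.1311, 0.3028]
ee_rot: [-3.142, -0.0, 0.366]
force: [-0.5, -0.4, -3.0]
width: 0.0183
```

Call:
send_rows([
  {"offset": [0, 0, 0.08], "turn": 0},
  {"offset": [0, 0, 0.16], "turn": 0},
  {"offset": [0, 0, 0.24], "turn": 0},
  {"offset": [0, 0, 0.32], "turn": 0},
  {"offset": [0, 0, 0.32], "turn": 0},
])

```text
t: 17.95
eef_pos: [0.5156, 0.1311, 0.2995]
ee_rot: [-3.142, 0.0, 0.366]
force: [-0.0, 0.1, -3.4]
width: 0.018
```

```bash
python3 mv.py
```

```text
t 17.95 pos [0.5156 0.1311 0.2995] rpy [-3.142  0.     0.366] yaw 21.0 q6 1.32 F [-0.   0.1 -3.4] M [ 0.06  0.12 -0.01] w 0.018
```

Call:
send_rows([
  {"offset": [0, 0, 0], "turn": 3},
  {"offset": [0, 0, 0], "turn": 7},
  {"offset": [0, 0, 0], "turn": 12},
  {"offset": [0, 0, 0], "turn": 17},
  {"offset": [0, 0, 0], "turn": 22},
  {"offset": [0, 0, 0], "turn": 27},
  {"offset": [0, 0, 0], "turn": 32},
  {"offset": [0, 0, 0], "turn": 36},
], squeeze=14)

```text
t: 18.75
eef_pos: [0.5155, 0.1314, 0.2996]
ee_rot: [-3.141, 0.0, -0.266]
force: [-0.3, 3.2, -2.5]
width: 0.0181
```

```bash
python3 mv.py
```

```text
t 18.75 pos [0.5155 0.1314 0.2996] rpy [-3.141  0.    -0.266] yaw -15.2 q6 0.69 F [-0.3  3.2 -2.5] M [0.7  0.47 0.03] w 0.0181
```

Call:
send_rows([
  {"offset": [-0.03, -0.1, 0], "turn": 3},
  {"offset": [-0.03, -0.1, 0], "turn": 8},
  {"offset": [-0.03, -0.1, 0], "turn": 13},
  {"offset": [-0.03, -0.1, 0], "turn": 18},
  {"offset": [-0.03, -0.1, 0], "turn": 23},
  {"offset": [-0.03, -0.1, 0], "turn": 28},
  {"offset": [-0.03, -0.1, 0], "turn": 33},
  {"offset": [-0.03, -0.1, 0], "turn": 38},
])

```text
t: 19.55
eef_pos: [0.5154, 0.1317, 0.2996]
ee_rot: [3.14, -0.0, -0.929]
force: [0.7, -1.9, -1.3]
width: 0.0183
```

```bash
python3 mv.py
```

```text
t 19.55 pos [0.5154 0.1317 0.2996] rpy [ 3.14  -0.    -0.929] yaw -53.2 q6 0.02 F [ 0.7 -1.9 -1.3] M [-0.81  0.19  0.1 ] w 0.0183
```

Call:
send_rows([
  {"offset": [0.04, 0.03, 0], "turn": 5},
  {"offset": [0.04, 0.03, 0], "turn": 10},
  {"offset": [0.04, 0.03, 0], "turn": 15},
  {"offset": [0.04, 0.03, 0], "turn": 20},
  {"offset": [0.04, 0.03, 0], "turn": 25},
  {"offset": [0.04, 0.03, 0], "turn": 30},
  {"offset": [0.04, 0.03, 0], "turn": 35},
  {"offset": [0.04, 0.03, 0], "turn": 40},
])

```text
t: 20.35
eef_pos: [0.5152, 0.1313, 0.2995]
ee_rot: [3.14, -0.001, -1.627]
force: [-1.4, 0.1, -0.3]
width: 0.0177
```

```bash
python3 mv.py
```

```text
t 20.35 pos [0.5152 0.1313 0.2995] rpy [ 3.140e+00 -1.000e-03 -1.627e+00] yaw -93.2 q6 -0.68 F [-1.4  0.1 -0.3] M [-0.19  0.85  0.05] w 0.0177
```

Call:
send_rows([
  {"offset": [0, 0.05, 0], "turn": 5},
  {"offset": [0, 0.05, 0], "turn": 10},
  {"offset": [0, 0.05, 0], "turn": 15},
  {"offset": [0, 0.05, 0], "turn": 20},
  {"offset": [0, 0.05, 0], "turn": 25},
  {"offset": [0, 0.05, 0], "turn": 30},
  {"offset": [0, 0.05, 0], "turn": 35},
  {"offset": [0, 0.05, 0], "turn": 40},
])

```text
t: 21.15
eef_pos: [0.5147, 0.1314, 0.2995]
ee_rot: [3.141, -0.001, -2.325]
force: [-1.3, -0.1, -0.6]
width: 0.0178
```

```bash
python3 mv.py
```

```text
t 21.15 pos [0.5147 0.1314 0.2995] rpy [ 3.141e+00 -1.000e-03 -2.325e+00] yaw -133.2 q6 -1.37 F [-1.3 -0.1 -0.6] M [0.07 0.9  0.11] w 0.0178
```

Call:
send_rows([
  {"offset": [0.04, 0.04, 0], "turn": 5},
  {"offset": [0.04, 0.04, 0], "turn": 10},
  {"offset": [0.04, 0.04, 0], "turn": 15},
  {"offset": [0.04, 0.04, 0], "turn": 20},
  {"offset": [0.04, 0.04, 0], "turn": 25},
  {"offset": [0.04, 0.04, 0], "turn": 29},
  {"offset": [0.04, 0.04, 0], "turn": 33},
  {"offset": [0.04, 0.04, 0], "turn": 33},
])

```text
t: 21.95
eef_pos: [0.5143, 0.1316, 0.2995]
ee_rot: [3.142, -0.001, -2.899]
force: [-0.9, 0.0, -2.3]
width: 0.0181
```

```bash
python3 mv.py
```

```text
t 21.95 pos [0.5143 0.1316 0.2995] rpy [ 3.142e+00 -1.000e-03 -2.899e+00] yaw -166.1 q6 -1.95 F [-0.9  0.  -2.3] M [0.32 0.62 0.05] w 0.0181
```

Call:
send_rows([
  {"offset": [0.04, 0, 0.05], "turn": 0},
  {"offset": [0.04, 0, 0.1], "turn": 0},
  {"offset": [0.04, 0, 0.1], "turn": 0},
  {"offset": [0.04, 0, 0.1], "turn": 0},
], squeeze=4)

```text
t: 22.35
eef_pos: [0.5144, 0.1316, 0.299]
ee_rot: [3.142, 0.001, -2.897]
force: [-0.9, 0.5, 1.4]
width: 0.0182
```

Call:
send_rows([
  {"offset": [0, 0, 0], "turn": 0},
  {"offset": [0, 0, 0], "turn": 0},
  {"offset": [0, 0, 0], "turn": 0},
  {"offset": [0, 0, 0], "turn": 0},
  {"offset": [0, 0, 0], "turn": 0},
], hand=0)

```text
t: 22.85
eef_pos: [0.5142, 0.1315, 0.2986]
ee_rot: [-3.142, -0.0, -2.898]
force: [0.8, 0.3, 0.1]
width: 0.0433
```

```bash
python3 mv.py
```

```text
t 22.85 pos [0.5142 0.1315 0.2986] rpy [-3.142 -0.    -2.898] yaw -166.0 q6 -1.95 F [0.8 0.3 0.1] M [-0.02 -0.02 -0.  ] w 0.0433
```

Call:
send_rows([
  {"offset": [0, 0, -0.5], "turn": 0},
  {"offset": [0, 0, -1.5], "turn": 0},
  {"offset": [0, 0, -3], "turn": 0},
  {"offset": [0, 0, -5], "turn": 0},
  {"offset": [0, 0, -8], "turn": 0},
  {"offset": [0, 0, -11], "turn": 0},
  {"offset": [0, 0, -13], "turn": 0},
  {"offset": [0, 0, -13], "turn": 0},
])

```text
t: 23.65
eef_pos: [0.5147, 0.1317, 0.433]
ee_rot: [3.14, 0.006, -2.897]
force: [-0.2, 1.0, -0.9]
width: 0.0443
```

Call:
send_rows([
  {"offset": [4, 0, 0], "turn": 0},
  {"offset": [8, 0, 0], "turn": 0},
  {"offset": [9, 0, 0], "turn": 0},
  {"offset": [9, 0, 0], "turn": 0},
])

```text
t: 24.05
eef_pos: [0.4255, 0.1092, 0.4295]
ee_rot: [3.141, 0.002, -2.897]
force: [0.4, 0.8, 1.2]
width: 0.0438
```

```bash
python3 mv.py; python3 - <<'E'
from h import *
f=avg("scene",4); a=f["frame"][130:240,225:335]; a=cv2.resize(a,(400,400),interpolation=2)
P=cloud(f); m=(np.hypot(P[...,0]-.514,P[...,1]-.1315)<.035); q=P[m&(P[...,2]>.125)]; print(q.mean(0),q[:,2].max(),cv2.minAreaRect((q[:,:2]*1000).astype(np.float32)))
s=P[m&(P[...,2]>.067)&(P[...,2]<.09)]; print("lower",s.mean(0))
g=avg("top",4); b=cv2.resize(g["frame"][170:280,190:300],(400,400),interpolation=2); cv2.imwrite("pics/end.png",np.hstack([a,b]))
E
```

```text
t 24.05 pos [0.4255 0.1092 0.4295] rpy [ 3.141e+00  2.000e-03 -2.897e+00] yaw -166.0 q6 -2.03 F [0.4 0.8 1.2] M [ 0.04 -0.13 -0.02] w 0.0438
[0.52177294 0.13534583 0.14710409] 0.15561887389237294 ((515.9063720703125, 131.5360870361328), (50.314414978027344, 18.705781936645508), 16.55785369873047)
lower [0.52068073 0.13472136 0.08054832]
```

View pics/end.png

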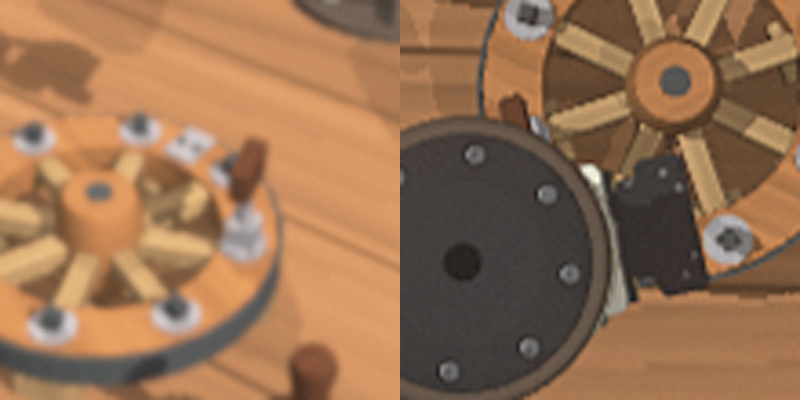

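The key stands upright on nut 2 (left panel, (245,210)), the gripper is clear, and the wing top is at 0.155 m (0.154 expected when seated). Handing in.

```bash
python3 -c "
from station import *
print(job_done())"
```

```text
the job is handed in; nothing more can be done
None
```

I used the middle key from its wooden stand on the two nuts clockwise of the joint plate, left it standing on the second nut, and handed the job in at about 24 s. No verdict was reported.

- **First nut:** the key went right down (mouth at about 64 mm) and turned about 97° clockwise. With the socket's free play, that puts the nut at roughly 1.4–1.7 rad.
- **Second nut:** the key went down the same way and turned about 187° clockwise, so the nut is at roughly 3.0–3.3 rad.
- **Forces:** both descents were at about 10 mm/s or less with no clear contact force. Sideways force readings while turning stayed under about 4 N. Near the end of the first nut's turn the wrist moment rose to 1.6 N m, which could mean up to about 6.6 N sideways at the mouth. I relieved that before lifting.
- **Final check:** the key stands upright and released on the second nut, its top at 0.156 m against 0.154 m expected when fully seated. The gripper is open and clear. The path was planned clear of the plane, mallet and chisel, but I did not re-measure them.
- **Less certain:** I worked out the nut angles from the key's rotation and did not see them directly. The camera put the final wing angle at 16.6°, where the arm's own reading gives 14°. That is within the free play and the measurement error.

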